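Switch the ball feed to the empty tray

TASK

The white grinding balls waiting in the feed chute must roll into the empty blue-floored tray on the right, not in among the brown balls. With the fingertips, press the raised right-hand red pad of the yellow seesaw all the way down so that it rocks over its pivot and slopes to the right; then push the red tab of the gate sideways to the right, fully open, so that all three white balls feed down. Pick nothing up, do not touch the balls, leave the jars and the wooden stamp where they stand, and let go and draw clear at the end.

Things in the scene. Friction and masses are not known exactly. Their poses are not given: they have to be found in the camera images.
- diverter: Ball sorter fixed to the bench. Origin: on the bench under the seesaw's pivot; x points back along the feed chute, y left, z up. Seesaw along y in the middle; a tray (98 mm in x, walls up to 78 mm high) from |y| = 92 to 200 mm at each end. Aluminium chute, 44 mm wide, x = 22 to 188 mm, floor 108 mm high in front, rising 0.2 rad. Gate at x = 60 mm on a rail, y = -96 to +54 mm, rail top 164 mm high.
- seesaw (a joint): Tilt of the yellow trough (216 x 48 mm, pivot 77 mm high) about the diverter's x axis, rad: -0.25 = fully sloping left (right end raised), 0 = level, +0.25 = fully sloping right, to the blue-floored tray; hard stops at both. Starts at -0.25 to -0.17. Pivot friction of 0.08 N m keeps it where it is left; 1 to 2 N on a pad moves it.
- right_pad (a point): Middle of the top of the red press pad (black rubber on it) at the seesaw's right end, on the robot's side of the trough: juts 40 mm out of the trough, 34 mm wide in y; 68 mm right of the pivot and 46 mm in front of it. Starts raised, 92 to 97 mm above the bench; at the right-hand stop it is 63 mm high.
- gate (a joint): Opening of the gate, a steel blade with an upright red tab on top, m: 0 = shut (holds the balls back), 0.05 = fully open (hard stop). It slides along the diverter's -y (to the right). Friction about 1.2 N: it stays where it is left. It starts at 0 to 0.004.
- gate_tab (a point): Centre of the left (+y) face of the gate's red tab, the face to push on. The tab is 22 x 12 x 50 mm (x, y, z), standing from 169 to 219 mm above the bench; this point is at about 201 mm. It has the diverter's axes and moves with the gate.
- blue_tray (a point): Centre of the floor of the right, blue-floored, empty tray (16 mm above the bench; inside 90 x 100 mm).
- black_tray (a point): Centre of the floor of the left, black-floored tray, same size, holding the three brown balls.
- white_ball_1_center (a point): Centre of a white ceramic grinding ball, 30 mm across, 45 g, glazed and slippery, waiting in the feed chute behind the gate.
- white_ball_2_center (a point): Centre of a white ceramic grinding ball, 30 mm across, 45 g, glazed and slippery, waiting in the feed chute behind the gate.
- white_ball_3_center (a point): Centre of a white ceramic grinding ball, 30 mm across, 45 g, glazed and slippery, waiting in the feed chute behind the gate.
- brown_ball_1_center (a point): Centre of a brown grinding ball, 30 mm across, lying in the left tray; it stays there.
- brown_ball_2_center (a point): Centre of a brown grinding ball, 30 mm across, lying in the left tray; it stays there.
- brown_ball_3_center (a point): Centre of a brown grinding ball, 30 mm across, lying in the left tray; it stays there.
- green_jar: Green pigment jar with a red lid, 54 mm across, 58 mm high, standing loose on the bench; origin under its centre. Leave alone.
- orange_jar: Orange-brown pigment jar with a white lid, 54 mm across, 68 mm high, loose; origin under its centre. Leave alone.
- stamp: Wooden stamping block with a turned knob, 62 x 62 x 64 mm, loose; origin under its centre. Leave alone.

How it is judged:
By the outcome, as a careful person would: the job done as asked, in the order asked, and still so for the second after the job is handed in, with the robot touching nothing.
It also fails if it takes over 45 s, if anything falls off the work surface, if the arm or the gripper's body presses on something with over 40 N, if the wrist force passes 120 N, or if a joint passes its speed limit or range.

ROBOT

A 7-joint arm with a two-finger parallel gripper is mounted at the origin on a cart in front of the work surface, level with it; the furniture and walls round the work are solid. World frame = base frame: x ahead of the robot, y to its left, z up, the work surface at z = 0. Lengths are in m, angles in rad, forces in N, time in s.
With the tool pointing down it reaches from about 0.425 to 0.925 m from the base axis. Payload 6.8 kg.
Tool frame: the origin (TCP) lies midway between the tips of the shut fingers; the grasp point (between the pads) lies 19 mm behind it; z points along the fingers, y is the line along which they close (so a half turn about z gives the same grasp; the last joint's range is limited). The gripper opens to 85 mm and grips with 20 to 120 N. Pads are 22 mm wide; open, the fingers measure 114 mm over their backs; the gripper's body (76 mm by 85 mm) begins 54 mm behind the grasp point. The pads swing forward as they close: fully open they stand 13 mm farther back than shut.
Start: joints at [1.126, 0.477, 0.022, 1.555, -0.011, 1.109, -0.083], TCP at [0.223, -0.637, 0.231] pointing down, gripper open.
Joint ranges: [-2.96, 2.96], [-0.34, 2.1], [-1.41, 1.46], [0.24, 2.44], [-1.37, 4.51], [0.17, 1.92], [-2.96, 2.96]. Speed limits (rad/s): [2.39, 2.39, 3.14, 3.14, 3.14, 3.14, 3.14].

INTERFACE

Orientations are given as a unit quaternion [w, x, y, z].
In Python, from station import * gives the robot as it stands.
- The arm moves only by the shell command python3 -m creep 'ROWS' [FORCE]. ROWS is JSON, a list of rows, each a list of 7 numbers: the gripper command: -1 is shut, 1 is fully open, values between are in proportion, then the shift along the world's x, y, z in mm, then the turn, a rotation vector about the world's x, y, z in rad. A call has 1 to 5 rows; each row shifts and turns the commanded pose from where the row before left it; what a row does not reach is not made up. A row lasts 1/8 s, in which the tool goes at most 62.5 mm and 10.7 degrees, less where a joint would pass 70% of its speed; a pose out of reach is approached as far as the arm can. A call is refused whole if a number of a shift passes 62.5 or a number of a turn 0.188, either way. A call with a gripper value outside its range is refused whole. The fingers move at their own pace and stop on an object; FORCE is the grip in N (left out, the last holds). Time passes only in rows, so rows that do not move let the fingers close. It gives the time, the measured TCP pose, the force, the opening and the grip force at its end, in the units of the state.
- get_obs(): the state, without advancing time (a new reading comes with each control period).
- read_camera(name): name is "side" or "top"; returns (picture, depth): 480x640x3 uint8, red, green, blue; 480x640 float32, m along the optical axis (not along the pixel's ray), 0 where there is no reading.
- camera_params(name): a dict with "intrinsics" (3x3 intrinsics, pixels), "k1" (the pictures are not rectified: a ray, as slopes to the right and down, at radius r is drawn at 1 + k1 r^2 times it, then the intrinsics apply), "cam_to_world" (4x4, takes a point from camera to world coordinates). Camera axes: x right, y up, looking along -z (the intrinsics and any distortion apply to the point x, -y, -z); pixel columns grow to the right and rows downward; lengths in m; the calibration is good to about 2 mm. A picture is of the moment at which its call begins. camera_params takes no time and is no camera call.
- hand_in(): hands the job in; it is judged then, once.
The state is a dict: "t": time; "q": joint angles; "joint_vel": joint speeds; "joint_torque": joint torques, N m; "eef_pos": TCP position; "tool_rot": TCP orientation; "contact_force": force on the tool from outside, world axes, zero at the start; "torque": the same for the moment, N m; "gripper_width": opening from 0.0 (shut) to 1.0 (fully open); "grasp_force": force on a finger pad.
Only numpy, scipy, OpenCV 4.12 (cv2) and the standard library are available. Lean on these libraries where they do the work, as an engineer would, in place of code of your own. Each camera call takes 0.05 s, during which the arm holds its last target. There are 200 camera calls.

## Working session

There is one attempt and no reset: what is moved stays moved. The work goes in short steps, Python scripts to look and compute and a shell command to move; the robot and the scene stay as the last step left them, time stands still between calls to the robot, and variables do not carry over. Pictures are saved under pics/ and viewed, at most 10 in all, crops included, and the job is handed in when it is done.

```bash
mkdir -p pics
cat > h.py <<'E'
from station import *
import numpy as np, cv2
def snap(n,f):
    p,d=read_camera(n); cv2.imwrite(f'pics/{f}.png',p[:,:,::-1]); np.save(f'pics/{f}.npy',d); return p,d
def world(n,u,v,d):
    c=camera_params(n); K=np.array(c["intrinsics"]); k=c["k1"]
    s=cv2.undistortPoints(np.array([[[u,v]]],float),K,np.array([k,0,0,0,0.]))[0,0]
    P=np.array([s[0]*d,-s[1]*d,-d,1]); return (np.array(c["cam_to_world"])@P)[:3]
def px(n,f,pts):
    D=np.load(f'pics/{f}.npy')
    for u,v in pts:
        w=D[v-1:v+2,u-1:u+2]; w=w[w>0]; print(n,(u,v),np.round(world(n,u,v,np.median(w)),4) if len(w) else None)
E
python3 - <<'E'
from h import *
snap("top","t0");snap("side","s0");o=get_obs();print(o["eef_pos"],o["tool_rot"],o["t"])
for n in("top","side"):print(np.round(camera_params(n)["cam_to_world"],3).tolist())
E
```

```text
[ 0.22287258 -0.63657216  0.23043216] [-7.98030904e-04  9.85850303e-01  1.67626081e-01 -2.01822063e-04] 0.1
[[0.005, 0.977, -0.211, 0.193], [-1.0, 0.006, 0.003, -0.002], [0.004, 0.211, 0.978, 1.624], [0.0, 0.0, 0.0, 1.0]]
[[0.915, 0.27, -0.299, 0.148], [-0.403, 0.587, -0.703, -0.91], [-0.014, 0.763, 0.646, 0.974], [0.0, 0.0, 0.0, 1.0]]
```

View pics/t0.png

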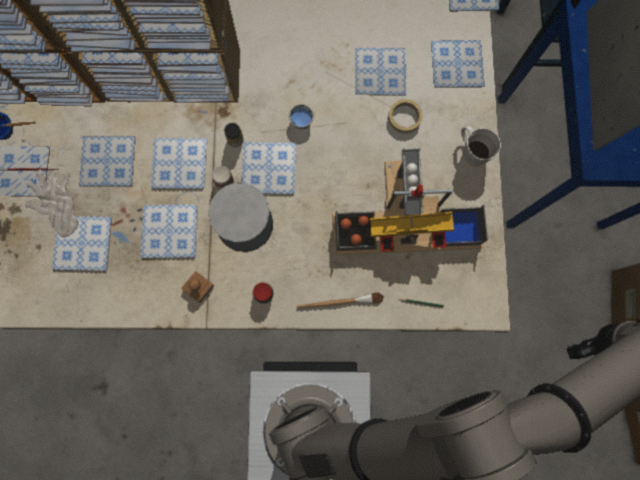

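View pics/s0.png

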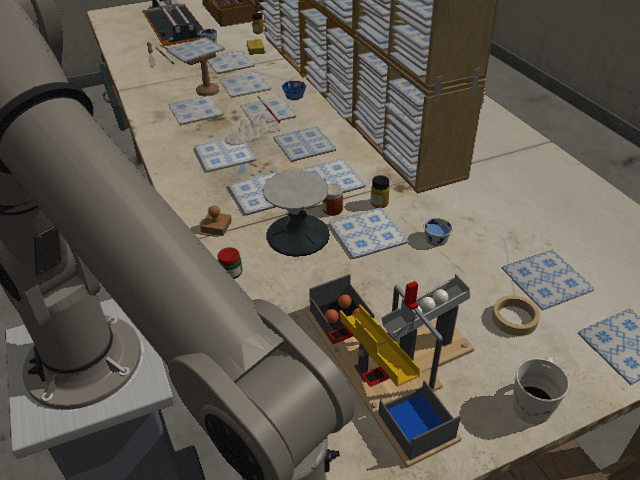

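The top view shows the sorter: black tray at about (356,232), blue tray at (465,228), right pad at (438,241) and gate tab at (418,190). In the side view the tab is at (411,294) and the right pad at (375,377). I'll enlarge both.

Run:
```python
from h import *
a=cv2.imread('pics/t0.png')[140:265,325:495];b=cv2.imread('pics/s0.png')[265:465,300:480]
cv2.imwrite('pics/c0.png',np.hstack([cv2.resize(a,None,fx=2.5,fy=2.5,interpolation=2)]) if 0 else cv2.resize(a,None,fx=4.5,fy=4.5,interpolation=2))
cv2.imwrite('pics/c1.png',cv2.resize(b,None,fx=3,fy=3,interpolation=2))
px("top","t0",[(438,241),(438,245),(388,245),(466,228),(346,245),(419,189),(412,155),(412,200),(336,250),(487,244),(482,208)])
px("side","s0",[(411,290),(411,300),(375,377),(340,336),(412,412),(428,305),(443,297)])
```

```text
top (438, 241) [ 0.488  -0.3353  0.0933]
top (438, 245) [ 0.4776 -0.3352  0.0919]
top (388, 245) [ 0.4811 -0.2069  0.0685]
top (466, 228) [ 0.54   -0.4313  0.0159]
top (346, 245) [ 0.4899 -0.0981  0.0175]
top (419, 189) [ 0.5935 -0.2664  0.2187]
top (412, 155) [ 0.7088 -0.266   0.1392]
top (412, 200) [ 0.5918 -0.2657  0.1195]
top (336, 250) [ 0.4759 -0.0706  0.0169]
top (487, 244) [ 0.4984 -0.4922 -0.001 ]
top (482, 208) [ 0.5835 -0.4626  0.0711]
side (411, 290) [ 0.5899 -0.2743  0.2086]
side (411, 300) [ 0.5918 -0.2751  0.183 ]
side (375, 377) [ 0.4887 -0.3406  0.0921]
side (340, 336) [ 0.4809 -0.2102  0.0686]
side (412, 412) [ 0.5436 -0.3896  0.0158]
side (428, 305) [ 0.6334 -0.2722  0.1488]
side (443, 297) [ 0.6659 -0.2715  0.1556]
```

View pics/c0.png

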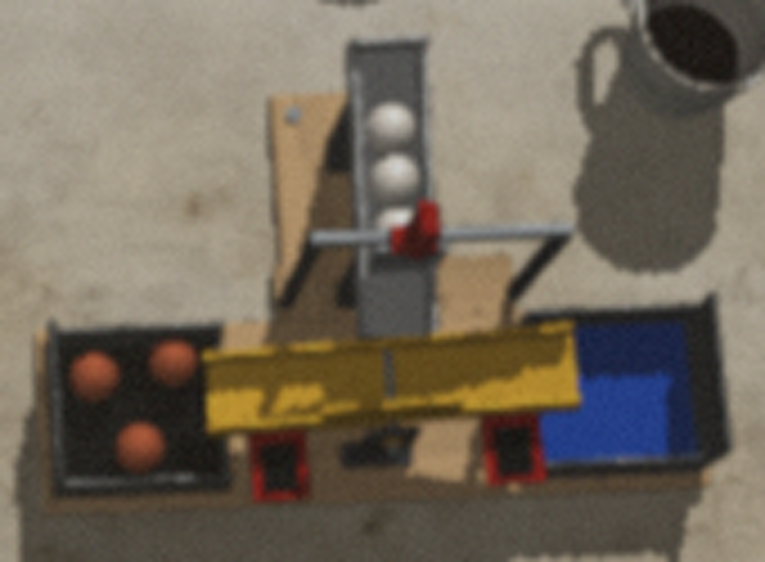

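View pics/c1.png

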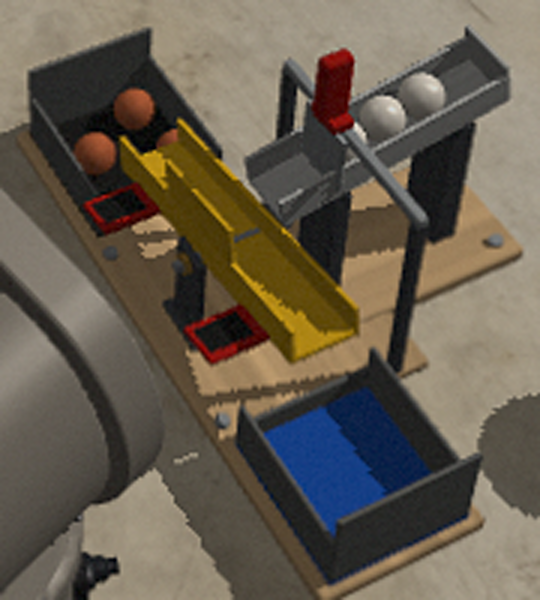

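Measured points agree with the sorter's dimensions: right pad about (0.487,-0.337,0.093), left pad about (0.483,-0.206,0.068), yaw about +0.03, pivot about (0.532,-0.271). Next I shut the fingers and approach the pad, and measure the tab face in the meantime.

```bash
python3 -m creep '[[-1,30,30,0,0,0,-0.15],[-1,35,40,0,0,0,-0.15],[-1,40,45,0,0,0,0],[-1,40,45,0,0,0,0],[-1,40,45,0,0,0,0]]' 40
python3 - <<'E'
from h import *
for n,f in(("top","t0"),("side","s0")):
    I=cv2.imread(f'pics/{f}.png').astype(int);D=np.load(f'pics/{f}.npy')
    red=(I[:,:,2]>90)&(I[:,:,1]<50)&(I[:,:,0]<50)
    P=np.array([world(n,u,v,D[v,u]) for v,u in zip(*np.nonzero(red)) if D[v,u]>0])
    b=(abs(P[:,0]-.59)<.04)&(abs(P[:,1]+.27)<.06)&(P[:,2]>.17); 
    for zl,zh in((.172,.195),(.195,.212),(.212,.23)):
        Q=P[b&(P[:,2]>zl)&(P[:,2]<zh)]; print(n,zl,len(Q),len(Q) and np.round(np.percentile(Q,[5,50,95],axis=0),4).tolist())
    for yy in(-.337,-.206):
        Q=P[(abs(P[:,0]-.485)<.04)&(abs(P[:,1]-yy)<.03)&(P[:,2]<.11)&(P[:,2]>.05)]; print(yy,np.round([Q.min(0),Q.max(0)],4).tolist())
E
```

```text
t: 0.72
eef_pos: [0.409, -0.4303, 0.231]
tool_rot: [-0.0, 1.0, 0.018, -0.0]
contact_force: [0.8, -0.8, 0.2]
gripper_width: 0.002
grasp_force: 0.0
top 0.172 4 [[0.5961, -0.2619, 0.1735], [0.5995, -0.2606, 0.1738], [0.6009, -0.2572, 0.1753]]
top 0.195 0 0
top 0.212 24 [[0.5886, -0.2717, 0.2137], [0.596, -0.2672, 0.2184], [0.6034, -0.2647, 0.222]]
-0.337 [[0.4721, -0.3536, 0.0802], [0.4947, -0.323, 0.0999]]
-0.206 [[0.4658, -0.2178, 0.0626], [0.4852, -0.1879, 0.0761]]
side 0.172 13 [[0.5901, -0.2818, 0.1725], [0.5975, -0.2755, 0.173], [0.6033, -0.2728, 0.1878]]
side 0.195 3 [[0.6024, -0.2738, 0.2034], [0.6035, -0.2726, 0.2065], [0.6041, -0.272, 0.2103]]
side 0.212 42 [[0.5865, -0.2737, 0.2148], [0.5929, -0.2702, 0.2174], [0.6009, -0.2657, 0.2197]]
-0.337 [[0.4698, -0.3553, 0.0851], [0.492, -0.3212, 0.0969]]
-0.206 [[0.4638, -0.2161, 0.0639], [0.4849, -0.1874, 0.0704]]
```

```bash
python3 -m creep '[[-1,36,46,0,0,0,0],[-1,36,46,0,0,0,0],[-1,0,0,-50,0,0,0],[-1,0,0,-40,0,0,0],[-1,0,0,0,0,0,0]]'
python3 -c "
from h import *
snap('side','s1')
I=cv2.imread('pics/s1.png')[250:450,280:500];cv2.imwrite('pics/c2.png',cv2.resize(I,None,fx=3,fy=3))"
```

```text
t: 1.35
eef_pos: [0.4778, -0.3386, 0.1383]
tool_rot: [-0.002, 1.0, 0.019, -0.003]
contact_force: [0.1, -0.6, 0.5]
gripper_width: -0.002
grasp_force: 0.0
```

View pics/c2.png

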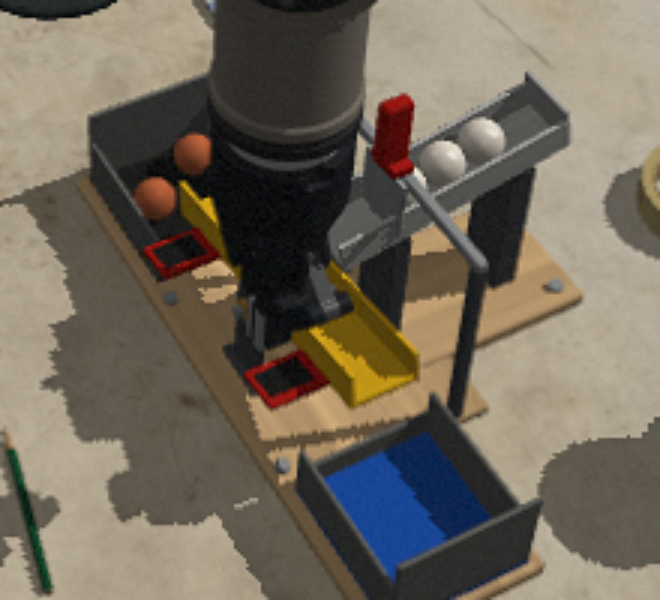

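The picture shows the shut fingertips hovering over the right pad at about (285,375) in the crop, with the trough and gate free. I press down slowly.

```bash
python3 -m creep '[[-1,3,0,-20,0,0,0],[-1,0,0,-15,0,0,0],[-1,0,0,-10,0,0,0],[-1,0,0,-8,0,0,0],[-1,0,0,0,0,0,0]]'; python3 -m creep '[[-1,0,0,-8,0,0,0],[-1,0,0,-6,0,0,0],[-1,0,0,-4,0,0,0],[-1,0,0,0,0,0,0]]'
```

```text
t: 2.02
eef_pos: [0.4828, -0.34, 0.0878]
tool_rot: [-0.0, 1.0, 0.018, -0.0]
contact_force: [-0.2, 1.0, -0.2]
gripper_width: -0.001
grasp_force: 0.0
t: 2.52
eef_pos: [0.4828, -0.3398, 0.0699]
tool_rot: [-0.0, 1.0, 0.018, -0.0]
contact_force: [-1.2, 0.2, 0.1]
gripper_width: 0.002
grasp_force: 0.0
```

```bash
python3 -m creep '[[-1,0,0,-4,0,0,0],[-1,0,0,-3,0,0,0],[-1,0,0,0,0,0,0]]'; python3 -m creep '[[-1,0,0,-2,0,0,0],[-1,0,0,-2,0,0,0],[-1,0,0,0,0,0,0]]'
```

```text
t: 2.9
eef_pos: [0.483, -0.3398, 0.0638]
tool_rot: [-0.0, 1.0, 0.018, -0.0]
contact_force: [-1.5, 2.8, 7.5]
gripper_width: 0.002
grasp_force: 3.4
t: 3.28
eef_pos: [0.4833, -0.3398, 0.0631]
tool_rot: [-0.0, 1.0, 0.018, 0.0]
contact_force: [-10.8, 8.2, 36.4]
gripper_width: -0.0
grasp_force: 16.6
```

The pad is at its stop (63 mm, force rising). I lift off and check the seesaw on the way to the left side of the tab.

```bash
python3 -m creep '[[-1,0,0,10,0,0,0],[-1,0,0,40,0,0,0],[-1,0,0,50,0,0,0],[-1,0,0,50,0,0,0],[-1,0,0,50,0,0,0]]'; python3 -m creep '[[-1,0,42,0,0,0,0],[-1,0,42,0,0,0,0],[-1,0,41,0,0,0,0],[-1,0,0,0,0,0,0]]'
python3 -c "
from h import *
snap('side','s2')
I=cv2.imread('pics/s2.png')[250:450,280:500];cv2.imwrite('pics/c3.png',cv2.resize(I,None,fx=3,fy=3))
px('side','s2',[(375,377)])"
```

```text
t: 3.9
eef_pos: [0.4827, -0.3399, 0.2606]
tool_rot: [-0.0, 1.0, 0.018, -0.0]
contact_force: [0.2, -0.3, 0.1]
gripper_width: -0.0
grasp_force: 0.0
t: 4.4
eef_pos: [0.4834, -0.2115, 0.2592]
tool_rot: [-0.001, 1.0, 0.021, -0.0]
contact_force: [0.7, -0.7, 0.0]
gripper_width: 0.003
grasp_force: 0.0
side (375, 377) [ 0.4989 -0.3236  0.0658]
```

View pics/c3.png

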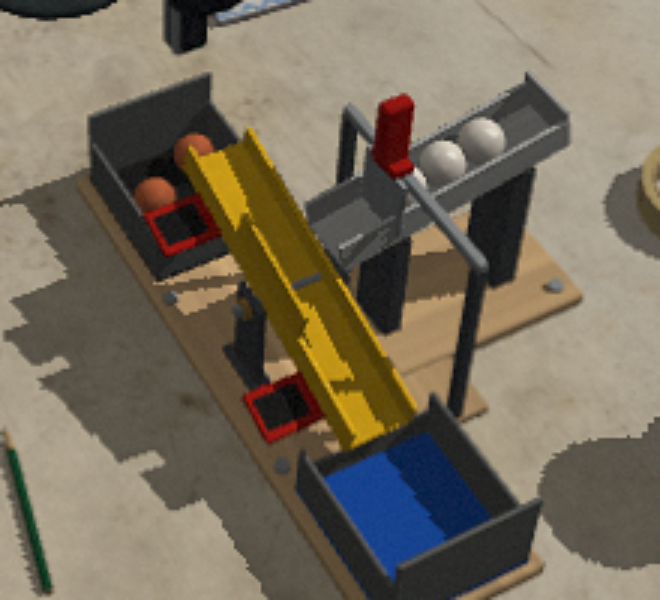

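The seesaw slopes right into the blue tray, with the right pad low and clear. Next I move to the tab's left side, descend and push.

```bash
python3 -m creep '[[-1,37,0,0,0,0,0],[-1,37,0,0,0,0,0],[-1,37,0,0,0,0,0],[-1,0,0,-40,0,0,0],[-1,0,0,-32,0,0,0]]'; python3 -m creep '[[-1,0,-12,0,0,0,0],[-1,0,-12,0,0,0,0],[-1,0,-10,0,0,0,0],[-1,0,-8,0,0,0,0],[-1,0,0,0,0,0,0]]'
```

```text
t: 5.08
eef_pos: [0.5939, -0.2169, 0.1854]
tool_rot: [0.0, 1.0, 0.018, -0.001]
contact_force: [-0.2, -0.3, -0.8]
gripper_width: 0.0
grasp_force: 0.0
t: 5.7
eef_pos: [0.5942, -0.2582, 0.188]
tool_rot: [0.0, 1.0, 0.018, 0.0]
contact_force: [-0.4, -0.3, 0.4]
gripper_width: -0.001
grasp_force: 0.0
```

```bash
python3 -c "
from h import *
snap('side','s3')
I=cv2.imread('pics/s3.png')[250:450,280:500];cv2.imwrite('pics/c4.png',cv2.resize(I,None,fx=3,fy=3))"
```

```text
(no output)
```

View pics/c4.png

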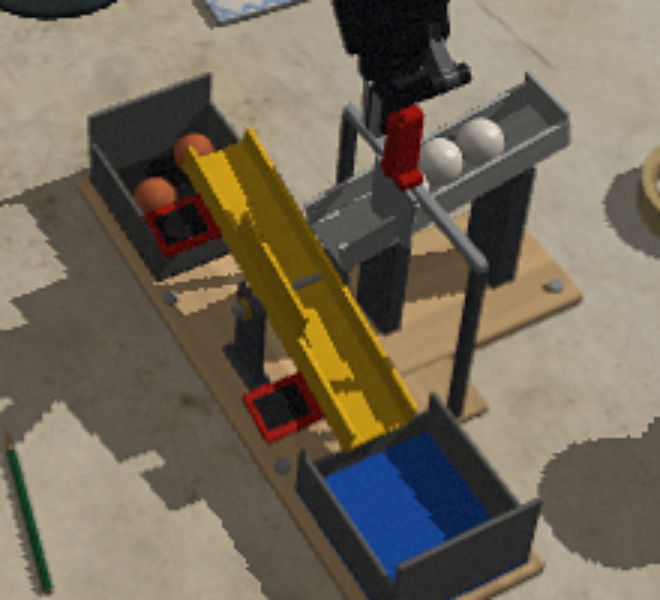

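The fingers are behind the tab's left face and have moved it about 10 px (around 10 mm) along the rail. I continue pushing.

```bash
python3 -m creep '[[-1,0,-12,0,0,0,0],[-1,0,-12,0,0,0,0],[-1,0,-10,0,0,0,0],[-1,0,-3,0,0,0,0],[-1,0,0,0,0,0,0]]'; python3 -m creep '[[-1,0,-3,0,0,0,0],[-1,0,-2,0,0,0,0],[-1,0,0,0,0,0,0]]'
```

```text
t: 6.38
eef_pos: [0.5937, -0.2947, 0.1872]
tool_rot: [0.0, 1.0, 0.018, -0.0]
contact_force: [-0.8, 0.0, 0.2]
gripper_width: 0.002
grasp_force: 0.0
t: 6.75
eef_pos: [0.5939, -0.2954, 0.1871]
tool_rot: [-0.002, 1.0, 0.02, -0.001]
contact_force: [-3.2, 8.2, 3.4]
gripper_width: 0.002
grasp_force: 4.2
```

```bash
python3 -m creep '[[-1,0,-3,0,0,0,0],[-1,0,0,0,0,0,0],[-1,0,0,0,0,0,0]]'; python3 -m creep '[[-1,0,15,0,0,0,0],[-1,0,30,0,0,0,0],[-1,0,0,50,0,0,0],[-1,0,0,50,0,0,0],[-1,0,0,0,0,0,0]]'; python3 -m creep '[[-1,-40,0,30,0,0,0],[-1,-40,40,0,0,0,0],[-1,-40,40,0,0,0,0],[-1,0,50,0,0,0,0],[-1,0,0,0,0,0,0]]'
python3 -c "
from h import *
snap('side','s4')
I=cv2.imread('pics/s4.png')[250:450,280:500];cv2.imwrite('pics/c5.png',cv2.resize(I,None,fx=3,fy=3))"
```

```text
t: 7.12
eef_pos: [0.5939, -0.2956, 0.1871]
tool_rot: [-0.004, 1.0, 0.021, -0.002]
contact_force: [-5.3, 15.4, 6.6]
gripper_width: -0.0
grasp_force: 7.3
t: 7.75
eef_pos: [0.5964, -0.2581, 0.2925]
tool_rot: [0.002, 1.0, 0.018, 0.004]
contact_force: [-0.2, 0.2, -0.9]
gripper_width: -0.005
grasp_force: 0.0
t: 8.38
eef_pos: [0.4737, -0.1233, 0.3171]
tool_rot: [-0.0, 1.0, 0.021, 0.0]
contact_force: [0.5, -0.9, 0.4]
gripper_width: -0.001
grasp_force: 0.0
```

View pics/c5.png

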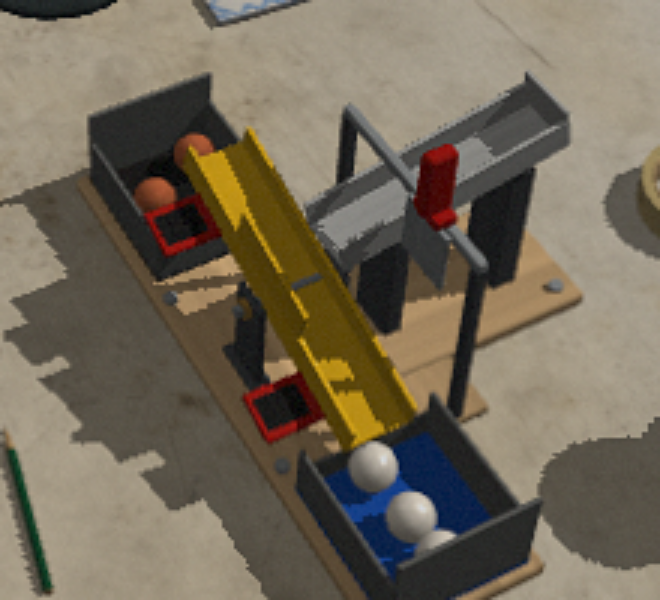

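All three white balls are in the blue tray, at (373,467), (411,517) and (437,545) in the crop. The gate is fully open, the chute is empty and the arm is clear. I let everything settle, then hand in.

```bash
python3 -m creep '[[-1,0,0,0,0,0,0],[-1,0,0,0,0,0,0],[-1,0,0,0,0,0,0],[-1,0,0,0,0,0,0],[-1,0,0,0,0,0,0]]'; python3 -c "
from station import *
print(hand_in())"
```

```text
t: 9.05
eef_pos: [0.4741, -0.1272, 0.3172]
tool_rot: [-0.0, 1.0, 0.018, -0.0]
contact_force: [0.8, 0.4, -0.3]
gripper_width: 0.002
grasp_force: 0.0
the job is handed in; nothing more can be done
None
```

The seesaw was pressed over to the right, the gate pushed fully open, and all three white balls lay in the blue tray in the last picture; the arm is clear and the job was handed in at about 9 s (no verdict was returned).

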